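Clear the bore gauge and push the sample tube home in the coupling

TASK

The steel bore gauge is still standing in the push-fit coupling on the bench. Lift it out and stand it upright, slim nose down, in the aluminium holder cup; then take the longest of the three light grey tubes from the wooden rack and push it into the coupling, past the seal, until it bottoms and is fully home, and let go. Leave the two shorter tubes in the rack, and do not knock the cup over or push the other things on the bench about.

Things in the scene. Friction and masses are not known exactly. Their poses are not given: they have to be found in the camera images.
- coupling: Fixed black upright push-fit coupling, 42-47 mm diameter, grey collar on top, on a steel base plate 76 x 76 x 12 mm. Origin: centre of its underside, on the bench; z up the bore. Between 19 and 34 mm below the mouth sprung rubber seal pads narrow the bore to 13 mm: a 16 mm tube stops there of its own weight; pushing it past takes about 8 to 20 N, then 5 to 10 N of drag to the floor.
- coupling_mouth (a point): Centre of the coupling's open mouth, 100 mm above the bench. A funnel from 25 mm down to 17.8 mm diameter in the first 6 mm leads into the bore.
- coupling_seat (a point): Centre of the bore's flat floor, 50 mm below the mouth (50 mm above the bench): the foot of a tube that is fully home stands here.
- gauge: Bore gauge: steel rod 165 mm long, about 0.16 kg; lowest 34 mm a slim nose of 10 mm diameter, the rest a shank of 14 mm diameter. Starts standing loosely in the coupling, foot on the bore floor, top 215 mm above the bench; clear of the seal, it lifts straight out. Origin: centre of its foot; z along the rod to its top.
- tube_long: The longest tube, the one to fit: rigid light grey plastic, 16 mm diameter, 160 mm long, about 0.05 kg, foot edge chamfered by 2 mm. Stands upright in one of the rack's holes, its foot 10 mm above the bench, top 170 mm above it. Origin: centre of its foot; z along the tube to its top. Fully home in the coupling, 110 mm stand out of the mouth.
- tube_mid: A shorter tube, same make, 16 mm diameter, 115 mm long, in another hole of the rack; stays there. Origin: centre of its foot, z up along it.
- tube_short: The shortest tube, 16 mm diameter, 90 mm long, in another hole of the rack; stays there. Origin: centre of its foot, z up along it.
- rack: Light wooden block 150 x 56 x 50 mm, fixed to the bench, with three blind holes of 19 mm diameter, 40 mm deep, in a row along its x axis, 50 mm apart, the middle one at its centre; which tube stands in which hole varies. Origin: centre of its underside; x along the row, z up.
- cup: Open aluminium holder cup, empty, loose, 64 mm across its rim, 100 mm tall, 3 mm wall, 0.35 kg, narrowing a little to its foot. Origin: centre of its underside on the bench.
- cup_in (a point): Centre of the cup's inner floor, 4 mm above the bench; the inner floor is about 45 mm across. The gauge may stand free or lean on the rim.
- tape: Bystander: cardboard tape core, ring 90 mm diameter, 45 mm high. Origin: centre of its underside.
- elbow: Bystander: black pipe elbow lying flat, legs 59 mm long, 34 mm diameter. Origin: under its corner, at the bench.
- jar: Bystander: closed jar, 60 mm diameter, 80 mm high. Origin: centre of its underside.
- driver: Bystander: screwdriver lying flat. Origin: under its middle.
- spool: Bystander: black empty spool, 72 mm diameter, 50 mm high. Origin: centre of its underside.

How it is judged:
By the outcome, as a careful person would: the job done as asked, in the order asked, and still so for the second after the job is handed in, with the robot touching nothing.
It also fails if it takes over 58 s, if anything falls off the work surface, if the arm or the gripper's body presses on something with over 40 N, if the wrist force passes 120 N, or if a joint passes its speed limit or range.

ROBOT

A 6-joint arm with a two-finger parallel gripper is mounted at the origin on the work surface. World frame = base frame: x ahead of the robot, y to its left, z up, the work surface at z = 0. Lengths are in m, angles in rad, forces in N, time in s.
With the tool pointing down it reaches from about 0.25 to 0.725 m from the base axis. Payload 9.7 kg.
Tool frame: the origin (TCP) lies midway between the tips of the shut fingers; the grasp point (between the pads) lies 19 mm behind it; z points along the fingers, y is the line along which they close (so a half turn about z gives the same grasp; the last joint's range is limited). The gripper opens to 85 mm and grips with 20 to 120 N. Pads are 22 mm wide; open, the fingers measure 114 mm over their backs; the gripper's body (76 mm by 85 mm) begins 54 mm behind the grasp point. The pads swing forward as they close: fully open they stand 13 mm farther back than shut.
Start: joints at [-1.165, 0.087, 0.176, 1.66, 0, 1.571], TCP at [0.217, -0.505, 0.231] pointing down, gripper open.
Joint ranges: [-3.13, 3.13], [-0.85, 1.81], [-1.15, 1.24], [-2.2, 2.28], [-1.44, 1.52], [-3.14, 3.14]. Speed limits (rad/s): [2.22, 2.22, 2.57, 3.14, 3.14, 3.14].

INTERFACE

Orientations are given as a rotation vector (axis times angle).
In Python, from cell import r gives the robot as it stands.
- The arm moves only by the tool jog_arm, never from a script. Its argument "plan" is a list of rows, each an object with "travel": the shift along the world's x, y, z each as a share of 0.15 m, from -1 to 1, a list of three; "twist": the turn about the world's z as a share of 30 degrees, from -1 to 1. A call has 1 to 12 rows; each row is the pose to reach, as a shift and turn from the pose commanded when the call began; what a row does not reach only later rows make up. A row lasts 1/12 s, in which the tool goes at most 41.7 mm and 7.16 degrees, less where a joint would pass 70% of its speed; a pose out of reach is approached as far as the arm can. A call with a number of a shift or a turn outside -1 to 1 is refused whole. A call with a gripper value outside its range is refused whole. "gripper" is the opening, from 0 (shut) to 1 (fully open), set as the call begins (left out, the last holds). The fingers move at their own pace and stop on an object; "force" is the grip in N (left out, the last holds). Time passes only in rows, so rows that repeat a pose let the fingers close. It gives the time, the measured TCP pose, the force, the opening and the grip force at its end, in the units of the state.
- r.state(): the state, without advancing time (a new reading comes with each control period).
- r.capture(name): name is "scene" or "top" or "wrist"; returns a dict with "pixels" (420x560x3 uint8, blue, green, red), "range_z" (420x560 float32, m along the optical axis (not along the pixel's ray), 0 where there is no reading), "K" (3x3 intrinsics, pixels), "xyz" and "rotation" of the camera in the world; the wrist camera has in their place "T_tool_cam" (4x4, takes a point from camera to tool coordinates, whose origin is the TCP and whose axes are the flange's). Camera axes: x right, y up, looking along -z (the intrinsics and any distortion apply to the point x, -y, -z); pixel columns grow to the right and rows downward; lengths in m; the calibration is good to about 2 mm. A picture is of the moment at which its call begins: read the wrist's pose just before it.
- r.sign_off(): hands the job in; it is judged then, once.
Trained networks look in the newest picture that a camera, given by its name, has taken for a name from the list of things; names that differ only in an ending like _2 or _b are one class to them, and where a whole thing is asked for, a point or a joint stands for the part that bears it (a point fixed in the world has none). Each returns a list of dicts, best first, with "score" (0 to 1); they miss things now and then, are a little off and sometimes report something else, mostly with a low value. They report only what shows in the picture. A call takes as long as a camera call.
- r.look_for(camera, label): "point" ([x, y, z] in m, in world coordinates, good to about 4 mm: the middle of the surface that is visible of it).
- r.masks_of(camera, label): "region" (420x560 bool, what is visible of it).
- r.landmark_of(camera, label): "point" ([x, y, z] in m, in world coordinates, good to about 4 mm: a listed point, or the origin of a listed thing).
The state is a dict: "t": time; "q": joint angles; "dq": joint speeds; "tau": joint torques, N m; "tcp_pos": TCP position; "eef_rot": TCP orientation; "ft_force": force on the tool from outside, world axes, zero at the start; "moment": the same for the moment, N m; "grip_width": opening from 0.0 (shut) to 1.0 (fully open); "gripper_force": force on a finger pad.
Only numpy, scipy, OpenCV 4.12 (cv2) and the standard library are available. Lean on these libraries where they do the work, as an engineer would, in place of code of your own. Each camera call takes 0.05 s, during which the arm holds its last target. There are 200 camera calls.

## Working session

There is one attempt and no reset: what is moved stays moved. The work goes in short steps, Python scripts to look and compute and a tool call to move; the robot and the scene stay as the last step left them, time stands still between calls to the robot, and variables do not carry over. Pictures are saved under pics/ and viewed, at most 10 in all, crops included, and the job is handed in when it is done.

Besides the shell and the picture viewer there is one more tool, called after "Call:" as name(argument=value, ...), one argument or row to a line, values as JSON. jog_arm: Moves the arm, as the interface text tells. Its arguments: {"type":"object","properties":{"plan":{"type":"array","items":{"type":"object","properties":{"travel":{"type":"array","items":{"type":"number","minimum":-1,"maximum":1}},"twist":{"type":"number","minimum":-1,"maximum":1}}}},"gripper":{"type":"number"},"force":{"type":"number"}},"required":["plan"]}

```bash
mkdir -p pics
cat > h.py <<'E'
import numpy as np, cv2
from cell import r
def cloud(c):
    K=c["K"];z=c["range_z"];v,u=np.mgrid[:z.shape[0],:z.shape[1]]
    p=np.stack([(u-K[0,2])/K[0,0]*z,-(v-K[1,2])/K[1,1]*z,-z],-1)
    R=np.array(c["rotation"])
    if R.size==3: R=cv2.Rodrigues(R.astype(float))[0]
    return p@R.T+np.array(c["xyz"])
E
python3 - <<'E'
from h import *
s=r.state();print(s["tcp_pos"],s["eef_rot"],s["t"])
ims=[]
for n in ["scene","top"]:
    c=r.capture(n);cv2.imwrite(f"pics/{n}0.png",c["pixels"]);print(n,c["xyz"],[k for k in c])
    P=cloud(c)
    for l in ["coupling_mouth","gauge","tube_long","tube_mid","tube_short","rack","cup","tape","elbow","jar","driver","spool"]:
        d=r.landmark_of(n,l); print(l,[(np.round(x["point"],3).tolist(),round(x["score"],2)) for x in d[:2]])
    for l in ["gauge","tube_long","coupling","cup"]:
        for x in r.masks_of(n,l)[:1]:
            q=P[x["region"]&(c["range_z"]>0)];t=np.percentile(q[:,2],98);q2=q[q[:,2]>t-.006]
            print(" mask",l,round(x["score"],2),len(q),"top",round(t,3),np.median(q2,0).round(4),((q2.max(0)+q2.min(0))/2).round(4))
print(r.state()["t"])
E
```

```text
[ 0.21702125 -0.50510873  0.23057351] [-3.07584686e+00 -6.32797303e-01  4.28261098e-04] 0.0
scene [ 1.27231541 -0.07538011  0.80371162] ['pixels', 'range_z', 'K', 'xyz', 'rotation']
coupling_mouth [([0.507, 0.031, 0.102], 0.73)]
gauge [([0.511, 0.026, 0.049], 0.79), ([0.732, 0.234, -0.002], 0.74)]
tube_long [([0.729, 0.23, -0.0], 0.65), ([0.521, -0.229, 0.012], 0.54)]
tube_mid [([0.57, -0.237, 0.009], 0.64), ([0.732, 0.005, -0.002], 0.32)]
tube_short [([0.618, -0.244, 0.011], 0.49)]
rack [([0.569, -0.229, -0.003], 0.84)]
cup [([0.56, 0.243, 0.001], 0.79), ([0.509, 0.026, 0.004], 0.42)]
tape [([0.5, 0.41, -0.002], 0.78), ([0.73, 0.232, -0.001], 0.65)]
elbow [([0.729, 0.003, -0.0], 0.69), ([0.571, -0.237, 0.01], 0.6)]
jar [([0.734, 0.232, 0.001], 0.85)]
driver [([0.738, -0.246, 0.002], 0.73), ([0.509, 0.029, 0.004], 0.6)]
spool [([0.548, -0.391, -0.001], 0.89)]
 mask gauge 0.66 686 top 0.034 [0.7391 0.0129 0.03  ] [0.7685 0.0234 0.0539]
 mask tube_long 0.66 232 top 0.169 [ 0.527  -0.2289  0.1681] [ 0.5266 -0.2281  0.167 ]
 mask coupling 0.95 835 top 0.098 [0.5209 0.0214 0.0967] [0.516  0.0241 0.0961]
top [0.40418517 0.00915408 1.43986858] ['pixels', 'range_z', 'K', 'xyz', 'rotation']
coupling_mouth [([0.509, 0.032, 0.099], 0.71)]
gauge [([0.498, 0.412, 0.0], 0.74), ([0.511, 0.03, 0.048], 0.52)]
tube_long [([0.518, -0.228, 0.009], 0.51), ([0.568, -0.232, 0.01], 0.32)]
tube_mid [([0.568, -0.235, 0.012], 0.51)]
tube_short [([0.618, -0.243, 0.009], 0.51)]
rack [([0.571, -0.235, -0.003], 0.94)]
cup [([0.558, 0.246, -0.004], 0.7)]
tape [([0.498, 0.413, -0.0], 0.61)]
elbow [([0.733, 0.0, -0.005], 0.93)]
jar [([0.734, 0.232, -0.002], 0.95), ([0.512, 0.027, 0.05], 0.34)]
driver [([0.733, -0.244, 0.001], 0.53)]
spool [([0.548, -0.391, -0.001], 0.78)]
 mask coupling 0.71 584 top 0.103 [0.5089 0.0223 0.1004] [0.5116 0.0241 0.1565]
 mask cup 0.7 422 top 0.102 [0.5536 0.2317 0.099 ] [0.5586 0.2388 0.1017]
1.7
```

View pics/scene0.png

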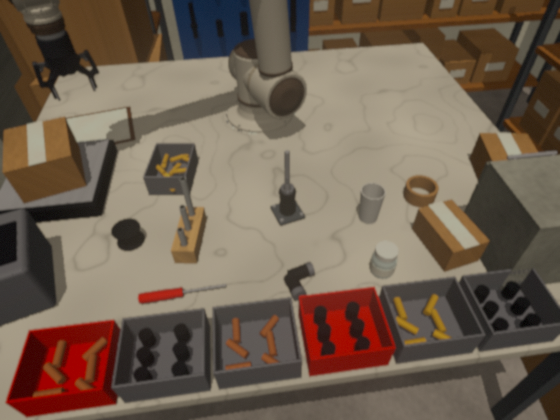

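Run:
```python
from h import *
# clouds: gauge rod and long tube sections, cup rim circle fit, from both cameras
def circ(q):
    A=np.c_[2*q,np.ones(len(q))];s=np.linalg.lstsq(A,(q**2).sum(1),rcond=None)[0];return s[:2].round(4),np.sqrt(s[2]+s[:2]@s[:2]).round(4)
for n in ["scene","top"]:
    P=cloud(r.capture(n)).reshape(-1,3)
    def sel(x,y,rad,a,b): return P[(np.hypot(P[:,0]-x,P[:,1]-y)<rad)&(P[:,2]>a)&(P[:,2]<b)]
    for nm,x,y,a,b,R in [("gauge",.51,.028,.12,.2,.03),("gtop",.51,.028,.205,.225,.03),("tubes",.519,-.229,.12,.16,.02),("tubetop",.519,-.229,.16,.18,.02),("rim",.558,.243,.093,.108,.05),("mouth",.51,.028,.093,.108,.04)]:
        q=sel(x,y,R,a,b)
        if len(q)<4: print(n,nm,len(q));continue
        print(n,nm,len(q),np.median(q,0).round(4),q.min(0).round(3),q.max(0).round(3),circ(q[:,:2]))
```

```text
scene gauge 145 [0.518  0.0245 0.1624] [0.51  0.018 0.12 ] [0.522 0.031 0.2  ] (array([0.5146, 0.0245]), np.float64(0.0057))
scene gtop 28 [0.5157 0.024  0.2113] [0.508 0.018 0.205] [0.522 0.031 0.215] (array([0.515 , 0.0248]), np.float64(0.0051))
scene tubes 83 [ 0.529  -0.2271  0.1412] [ 0.52  -0.236  0.12 ] [ 0.533 -0.221  0.16 ] (array([ 0.5242, -0.2284]), np.float64(0.0068))
scene tubetop 38 [ 0.5267 -0.2284  0.1682] [ 0.516 -0.236  0.161] [ 0.532 -0.221  0.171] (array([ 0.5243, -0.2286]), np.float64(0.0062))
scene rim 120 [0.5598 0.2393 0.0967] [0.527 0.208 0.093] [0.593 0.272 0.101] (array([0.5604, 0.2403]), np.float64(0.0302))
scene mouth 97 [0.5186 0.0242 0.0976] [0.495 0.007 0.093] [0.532 0.042 0.107] (array([0.5148, 0.0243]), np.float64(0.0137))
top gauge 13 [0.5056 0.0243 0.159 ] [0.504 0.019 0.123] [0.511 0.031 0.197] (array([0.5112, 0.0259]), np.float64(0.0067))
top gtop 22 [0.5102 0.0267 0.2145] [0.505 0.021 0.21 ] [0.516 0.032 0.218] (array([0.5106, 0.0264]), np.float64(0.0048))
top tubes 16 [ 0.517  -0.2216  0.1346] [ 0.513 -0.229  0.123] [ 0.527 -0.22   0.158] (array([ 0.5207, -0.2277]), np.float64(0.0076))
top tubetop 32 [ 0.5209 -0.227   0.1699] [ 0.513 -0.235  0.161] [ 0.527 -0.22   0.176] (array([ 0.5204, -0.2274]), np.float64(0.006))
top rim 88 [0.5603 0.2419 0.0994] [0.528 0.21  0.093] [0.589 0.272 0.106] (array([0.5579, 0.241 ]), np.float64(0.03))
top mouth 85 [0.5083 0.0228 0.099 ] [0.492 0.008 0.093] [0.529 0.043 0.105] (array([0.5114, 0.0259]), np.float64(0.015))
```

The scene shows the gauge in the coupling at about (287,190), the rack at (187,230) with the long tube in its rear hole at (187,195), and the cup at (371,203). The positions from both cameras agree to about 4 mm. I'll move over the gauge and turn the wrist the way that stays inside its joint range.

Call:
jog_arm(
  plan=[
    {"travel": [0.1,0.18,0.35],"twist": 0.24},
    {"travel": [0.2,0.36,0.35],"twist": 0.48},
    {"travel": [0.3,0.54,0.35],"twist": 0.72},
    {"travel": [0.4,0.72,0.35],"twist": 0.95},
    {"travel": [0.49,0.88,0.35],"twist": 1},
  ],
  gripper=1,
)

```text
t: 2.22
tcp_pos: [0.2912, -0.3719, 0.2844]
eef_rot: [2.802, 1.418, 0.001]
ft_force: [-0.2, 0.1, 0.1]
grip_width: 1.003
gripper_force: 0.0
```

Call:
jog_arm(
  plan=[
    {"travel": [0.1,0.18,0],"twist": 0.24},
    {"travel": [0.2,0.36,0],"twist": 0.48},
    {"travel": [0.3,0.54,0],"twist": 0.72},
    {"travel": [0.4,0.72,0],"twist": 0.95},
    {"travel": [0.49,0.88,0],"twist": 1},
  ],
)

```text
t: 2.63
tcp_pos: [0.3646, -0.2397, 0.284]
eef_rot: [2.34, 2.095, 0.0]
ft_force: [0.9, -0.6, -0.5]
grip_width: 1.003
gripper_force: 0.0
```

Call:
jog_arm(
  plan=[
    {"travel": [0.1,0.18,0],"twist": 0.24},
    {"travel": [0.2,0.36,0],"twist": 0.48},
    {"travel": [0.3,0.54,0],"twist": 0.72},
    {"travel": [0.4,0.72,0],"twist": 0.95},
    {"travel": [0.49,0.88,0],"twist": 1},
  ],
)

```text
t: 3.05
tcp_pos: [0.4382, -0.1076, 0.284]
eef_rot: [1.718, 2.63, 0.0]
ft_force: [-0.2, -0.7, -0.3]
grip_width: 1.001
gripper_force: 0.0
```

Call:
jog_arm(
  plan=[
    {"travel": [0.1,0.18,0],"twist": 0.24},
    {"travel": [0.2,0.36,0],"twist": 0.48},
    {"travel": [0.3,0.54,0],"twist": 0.72},
    {"travel": [0.4,0.72,0],"twist": 0.95},
    {"travel": [0.49,0.88,0],"twist": 1},
    {"travel": [0.49,0.88,0],"twist": 1},
    {"travel": [0.49,0.88,0],"twist": 1},
    {"travel": [0.49,0.88,0],"twist": 1},
  ],
)

```text
t: 3.72
tcp_pos: [0.5109, 0.0225, 0.2838]
eef_rot: [-0.99, -2.981, 0.001]
ft_force: [0.7, -0.7, 0.4]
grip_width: 0.999
gripper_force: 0.0
```

```bash
cat >> h.py <<'E'
def wrist():
    s=r.state();c=r.capture("wrist")
    T=np.eye(4);T[:3,:3]=cv2.Rodrigues(np.array(s["eef_rot"],float))[0];T[:3,3]=s["tcp_pos"]
    W=T@np.array(c["T_tool_cam"]);c["rotation"]=W[:3,:3];c["xyz"]=W[:3,3];return s,c
def circ(q):
    A=np.c_[2*q,np.ones(len(q))];s=np.linalg.lstsq(A,(q**2).sum(1),rcond=None)[0];return s[:2].round(4),np.sqrt(s[2]+s[:2]@s[:2]).round(4)
def st():
    s=r.state();R=cv2.Rodrigues(np.array(s["eef_rot"],float))[0]
    print("t",round(s["t"],2),"tcp",np.round(s["tcp_pos"],4),"yax",R[:,1].round(3),"zax",R[:,2].round(3),"q",np.round(s["q"],2),"F",np.round(s["ft_force"],1),"w",round(s["grip_width"],3),"gf",s["gripper_force"])
E
python3 - <<'E'
from h import *
st();s,c=wrist();cv2.imwrite("pics/w1.png",c["pixels"]);print(c["xyz"],np.array(c["T_tool_cam"]).round(3))
P=cloud(c).reshape(-1,3)
for nm,a,b in [("gtop",.205,.225),("shank",.12,.2),("mouth",.095,.105)]:
    q=P[(np.hypot(P[:,0]-.512,P[:,1]-.026)<.035)&(P[:,2]>a)&(P[:,2]<b)]
    if len(q)>5: print(nm,len(q),np.median(q,0).round(4),q.min(0).round(3),q.max(0).round(3),circ(q[:,:2]))
E
```

```text
t 3.72 tcp [0.5109 0.0225 0.2838] yax [ 0.598  0.801 -0.   ] zax [-0. -0. -1.] q [ 0.04  0.02  0.21  1.76 -0.    0.69] F [ 0.7 -0.7  0.4] w 0.999 gf 0.0
[0.45749683 0.06332219 0.42575613] [[-0.     0.964  0.267  0.067]
 [ 1.     0.    -0.     0.001]
 [-0.     0.267 -0.964 -0.142]
 [ 0.     0.     0.     1.   ]]
gtop 307 [0.5112 0.029  0.2138] [0.505 0.022 0.205] [0.519 0.035 0.216] (array([0.5117, 0.0287]), np.float64(0.005))
shank 296 [0.5067 0.032  0.1682] [0.505 0.022 0.12 ] [0.516 0.035 0.2  ] (array([0.5123, 0.0283]), np.float64(0.0068))
mouth 511 [0.5074 0.0329 0.0992] [0.494 0.01  0.095] [0.53  0.046 0.104] (array([0.512 , 0.0284]), np.float64(0.0145))
```

The wrist depth puts the gauge at (0.512, 0.028) with its top at 0.215, which matches the given height.

Call:
jog_arm(
  plan=[
    {"travel": [0.01,0.037,-0.1],"twist": 0.24},
    {"travel": [0.01,0.037,-0.2],"twist": 0.48},
    {"travel": [0.01,0.037,-0.3],"twist": 0.72},
    {"travel": [0.01,0.037,-0.42],"twist": 0.93},
    {"travel": [0.01,0.037,-0.54],"twist": 0.93},
    {"travel": [0.01,0.037,-0.66],"twist": 0.93},
    {"travel": [0.01,0.037,-0.78],"twist": 0.93},
    {"travel": [0.01,0.037,-0.78],"twist": 0.93},
    {"travel": [0.01,0.037,-0.78],"twist": 0.93},
  ],
)

```text
t: 4.52
tcp_pos: [0.5119, 0.0273, 0.1668]
eef_rot: [-0.245, -3.131, 0.0]
ft_force: [0.8, 0.2, 0.6]
grip_width: 1.003
gripper_force: 0.0
```

Call:
jog_arm(
  plan=[
    {"travel": [0,0,0]},
    {"travel": [0,0,0]},
    {"travel": [0,0,0]},
    {"travel": [0,0,0]},
    {"travel": [0,0,0]},
    {"travel": [0,0,0]},
    {"travel": [0,0,0]},
    {"travel": [0,0,0]},
    {"travel": [0,0,0]},
    {"travel": [0,0,0]},
    {"travel": [0,0,0]},
    {"travel": [0,0,0]},
  ],
  gripper=0,
  force=60,
)

```text
$.plan[0]: bad value
```

```bash
python3 -c "
from h import *
st()"
```

```text
t 4.52 tcp [0.5119 0.0273 0.1668] yax [ 0.155  0.988 -0.   ] zax [-0.001 -0.    -1.   ] q [ 0.05 -0.02 -0.05  1.53 -0.    0.21] F [0.8 0.2 0.6] w 1.003 gf 0.0
```

Call:
jog_arm(
  plan=[
    {"travel": [0,0.006,0],"twist": 0},
    {"travel": [0,0.006,0],"twist": 0},
    {"travel": [0,0.006,0],"twist": 0},
    {"travel": [0,0.006,0],"twist": 0},
    {"travel": [0,0.006,0],"twist": 0},
    {"travel": [0,0.006,0],"twist": 0},
    {"travel": [0,0.006,0],"twist": 0},
    {"travel": [0,0.006,0],"twist": 0},
    {"travel": [0,0.006,0],"twist": 0},
    {"travel": [0,0.006,0],"twist": 0},
    {"travel": [0,0.006,0],"twist": 0},
    {"travel": [0,0.006,0],"twist": 0},
  ],
  gripper=0,
  force=60,
)

```text
t: 5.52
tcp_pos: [0.5127, 0.029, 0.1671]
eef_rot: [0.242, 3.132, -0.0]
ft_force: [-0.4, -1.1, 5.3]
grip_width: 0.146
gripper_force: 58.7
```

Call:
jog_arm(
  plan=[
    {"travel": [0,0,0.1],"twist": 0},
    {"travel": [0,0,0.25],"twist": 0},
    {"travel": [0,0,0.4],"twist": 0},
    {"travel": [0,0,0.55],"twist": 0},
    {"travel": [0,0,0.7],"twist": 0},
    {"travel": [0,0,0.7],"twist": 0},
    {"travel": [0,0,0.7],"twist": 0},
  ],
)

```text
t: 6.1
tcp_pos: [0.513, 0.0293, 0.2721]
eef_rot: [0.242, 3.131, 0.001]
ft_force: [-0.4, 0.7, -2.3]
grip_width: 0.145
gripper_force: 58.6
```

Run:
```python
from h import *
st();s,c=wrist();P=cloud(c).reshape(-1,3)
def near(P,x,y,R,a,b): return P[(np.hypot(P[:,0]-x,P[:,1]-y)<R)&(P[:,2]>a)&(P[:,2]<b)]
q=near(P,.512,.028,.035,.095,.105);print("wrist mouth",len(q),circ(q[:,:2]) if len(q)>5 else 0)
for n in ["scene","top"]:
    P=cloud(r.capture(n)).reshape(-1,3)
    for a,b in [(.15,.19),(.20,.24)]:
        q=near(P,.512,.028,.03,a,b);print(n,a,len(q),circ(q[:,:2]) if len(q)>5 else 0, q[:,2].min() if len(q) else 0)
    q=near(P,.559,.241,.05,.094,.106);print("rim",circ(q[:,:2]))
```

```text
t 6.1 tcp [0.513  0.0293 0.2721] yax [0.154 0.988 0.001] zax [ 0.001  0.    -1.   ] q [0.06 0.02 0.18 1.74 0.   0.21] F [-0.4  0.7 -2.3] w 0.145 gf 58.556230925023556
wrist mouth 578 (array([0.5119, 0.0284]), np.float64(0.0146))
scene 0.15 47 (array([0.5146, 0.0261]), np.float64(0.004)) 0.15229129618585935
scene 0.2 73 (array([0.5154, 0.0252]), np.float64(0.005)) 0.20055946191915064
rim (array([0.5603, 0.24  ]), np.float64(0.0302))
top 0.15 0 0 0
top 0.2 0 0 0
rim (array([0.558 , 0.2409]), np.float64(0.03))
```

Call:
jog_arm(
  plan=[
    {"travel": [0.03,0.14,0],"twist": 0},
    {"travel": [0.07,0.33,0],"twist": 0},
    {"travel": [0.11,0.52,0],"twist": 0},
    {"travel": [0.15,0.71,0],"twist": 0},
  ],
)

```text
t: 6.58
tcp_pos: [0.5349, 0.1366, 0.2705]
eef_rot: [-0.243, -3.13, 0.001]
ft_force: [0.5, 0.1, -2.6]
grip_width: 0.15
gripper_force: 58.7
```

Call:
jog_arm(
  plan=[
    {"travel": [0.04,0.19,0],"twist": 0},
    {"travel": [0.08,0.38,0],"twist": 0},
    {"travel": [0.12,0.56,0],"twist": 0},
    {"travel": [0.15,0.68,0],"twist": 0},
    {"travel": [0.15,0.71,0],"twist": 0},
    {"travel": [0.15,0.71,0],"twist": 0},
    {"travel": [0.15,0.71,0],"twist": 0},
    {"travel": [0.15,0.71,0],"twist": 0},
  ],
)

```text
t: 7.25
tcp_pos: [0.5574, 0.2411, 0.2716]
eef_rot: [-0.244, -3.132, 0.001]
ft_force: [-0.1, -0.8, -1.7]
grip_width: 0.149
gripper_force: 58.7
```

Run:
```python
from h import *
st();s,c=wrist();P=cloud(c).reshape(-1,3);cv2.imwrite("pics/w2.png",c["pixels"])
q=P[(np.hypot(P[:,0]-.5585,P[:,1]-.2435)<.045)&(P[:,2]>.095)&(P[:,2]<.105)];print(len(q),circ(q[:,:2]),q.min(0),q.max(0))
```

```text
t 7.25 tcp [0.5574 0.2411 0.2716] yax [ 0.155  0.988 -0.   ] zax [-0. -0. -1.] q [ 0.41  0.25  0.44  1.76 -0.    0.56] F [-0.1 -0.8 -1.7] w 0.149 gf 58.74754775315523
513 (array([0.5587, 0.244 ]), np.float64(0.03)) [0.5276757  0.21250875 0.09503913] [0.59032215 0.27537709 0.10137502]
```

View pics/w2.png

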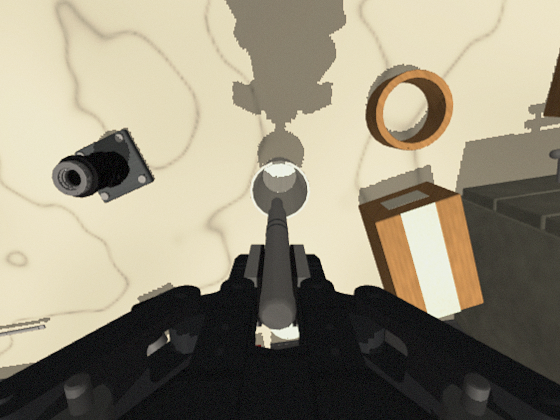

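The wrist view shows the gauge nose at (277,210) just above the cup mouth at (280,190). The fitted rim is centred at (0.5587, 0.244), so I'll shift 1 and 3 mm and lower.

Call:
jog_arm(
  plan=[
    {"travel": [0.01,0.02,-0.05],"twist": 0},
    {"travel": [0.01,0.02,-0.2],"twist": 0},
    {"travel": [0.01,0.02,-0.36],"twist": 0},
    {"travel": [0.01,0.02,-0.52],"twist": 0},
    {"travel": [0.01,0.02,-0.68],"twist": 0},
    {"travel": [0.01,0.02,-0.8],"twist": 0},
    {"travel": [0.01,0.02,-0.9],"twist": 0},
    {"travel": [0.01,0.02,-0.96],"twist": 0},
    {"travel": [0.01,0.02,-0.98],"twist": 0},
    {"travel": [0.01,0.02,-0.98],"twist": 0},
    {"travel": [0.01,0.02,-0.98],"twist": 0},
  ],
)

```text
t: 8.22
tcp_pos: [0.5594, 0.2451, 0.1257]
eef_rot: [0.243, 3.131, 0.001]
ft_force: [-0.3, 0.6, -0.0]
grip_width: 0.148
gripper_force: 58.7
```

Call:
jog_arm(
  plan=[
    {"travel": [0,0,-0.01],"twist": 0},
    {"travel": [0,0,-0.02],"twist": 0},
    {"travel": [0,0,-0.028],"twist": 0},
    {"travel": [0,0,-0.028],"twist": 0},
    {"travel": [0,0,-0.028],"twist": 0},
  ],
)

```text
t: 8.63
tcp_pos: [0.5594, 0.2453, 0.1212]
eef_rot: [0.242, 3.131, 0.001]
ft_force: [0.5, -0.7, 2.3]
grip_width: 0.146
gripper_force: 59.1
```

Force on touch-down shows the nose is on the cup floor, so I'll release.

Call:
jog_arm(
  plan=[
    {"travel": [0,0,0],"twist": 0},
    {"travel": [0,0,0],"twist": 0},
    {"travel": [0,0,0],"twist": 0},
    {"travel": [0,0,0],"twist": 0},
    {"travel": [0,0,0],"twist": 0},
    {"travel": [0,0,0],"twist": 0},
    {"travel": [0,0,0],"twist": 0},
    {"travel": [0,0,0],"twist": 0},
    {"travel": [0,0,0],"twist": 0},
    {"travel": [0,0,0],"twist": 0},
  ],
  gripper=0.9,
)

```text
t: 9.47
tcp_pos: [0.5591, 0.2451, 0.1206]
eef_rot: [-0.242, -3.132, -0.0]
ft_force: [0.1, -0.5, -0.5]
grip_width: 0.896
gripper_force: 0.0
```

Call:
jog_arm(
  plan=[
    {"travel": [0,0,0.1],"twist": 0},
    {"travel": [0,0,0.3],"twist": 0},
    {"travel": [0,0,0.5],"twist": 0},
    {"travel": [0,0,0.7],"twist": 0},
    {"travel": [0,0,0.9],"twist": 0},
    {"travel": [0,0,0.95],"twist": 0},
    {"travel": [0,0,0.95],"twist": 0},
  ],
)

```text
t: 10.05
tcp_pos: [0.5599, 0.2455, 0.2659]
eef_rot: [0.242, 3.128, 0.003]
ft_force: [0.4, 0.6, -0.1]
grip_width: 0.899
gripper_force: 0.0
```

Run:
```python
from h import *
st();s,c=wrist();cv2.imwrite("pics/w3.png",c["pixels"])
P=cloud(c).reshape(-1,3)
q=P[(np.hypot(P[:,0]-.5585,P[:,1]-.2435)<.05)&(P[:,2]>.095)&(P[:,2]<.103)];print(len(q),circ(q[:,:2]))
q=P[(np.hypot(P[:,0]-.5585,P[:,1]-.2435)<.06)&(P[:,2]>.11)&(P[:,2]<.19)];print(len(q),np.median(q,0),q[:,2].max() if len(q) else 0)
```

```text
t 10.05 tcp [0.5599 0.2455 0.2659] yax [0.154 0.988 0.002] zax [ 0.004  0.002 -1.   ] q [0.41 0.25 0.43 1.75 0.   0.57] F [ 0.4  0.6 -0.1] w 0.899 gf 0.0
637 (array([0.559, 0.244]), np.float64(0.0295))
408 [0.55541573 0.2458693  0.16628414] 0.17054486161835403
```

View pics/w3.png

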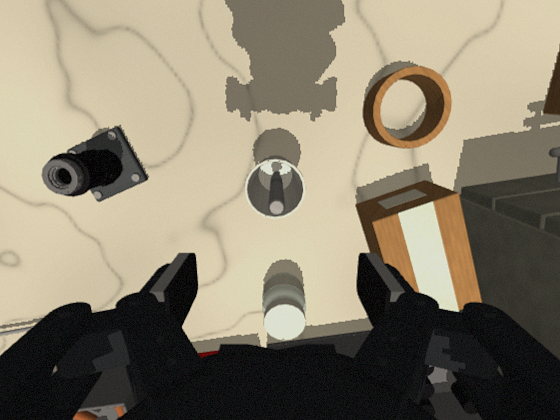

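The gauge stands upright inside the cup at (277,208), and the cup hasn't moved. Next is the rack.

Call:
jog_arm(
  plan=[
    {"travel": [-0.02,-0.2,0],"twist": 0},
    {"travel": [-0.05,-0.47,0],"twist": 0},
    {"travel": [-0.07,-0.74,0],"twist": 0},
    {"travel": [-0.09,-1,0],"twist": 0},
  ],
  gripper=1,
)

```text
t: 10.43
tcp_pos: [0.5446, 0.0937, 0.2607]
eef_rot: [-0.241, -3.129, 0.001]
ft_force: [0.4, -0.4, -0.0]
grip_width: 1.0
gripper_force: 0.0
```

Call:
jog_arm(
  plan=[
    {"travel": [-0.02,-0.27,0],"twist": 0},
    {"travel": [-0.05,-0.54,0],"twist": 0},
    {"travel": [-0.07,-0.8,0],"twist": 0},
    {"travel": [-0.09,-1,0],"twist": 0},
  ],
)

```text
t: 10.77
tcp_pos: [0.531, -0.0574, 0.261]
eef_rot: [-0.244, -3.13, 0.0]
ft_force: [-0.6, -0.6, -0.3]
grip_width: 1.007
gripper_force: 0.0
```

Call:
jog_arm(
  plan=[
    {"travel": [-0.02,-0.27,0],"twist": 0},
    {"travel": [-0.05,-0.54,0],"twist": 0},
    {"travel": [-0.07,-0.8,0],"twist": 0},
    {"travel": [-0.08,-1,0],"twist": 0},
    {"travel": [-0.08,-1.0,0],"twist": 0},
  ],
)

```text
t: 11.18
tcp_pos: [0.5189, -0.2094, 0.2602]
eef_rot: [-0.249, -3.128, 0.0]
ft_force: [0.4, 0.1, -0.6]
grip_width: 1.002
gripper_force: 0.0
```

Call:
jog_arm(
  plan=[
    {"travel": [0,-0.1,0],"twist": 0},
    {"travel": [0,-0.14,0],"twist": 0},
    {"travel": [0,-0.14,0],"twist": 0},
    {"travel": [0,-0.14,0],"twist": 0},
    {"travel": [0,-0.14,0],"twist": 0},
  ],
)

```text
t: 11.6
tcp_pos: [0.5203, -0.2251, 0.263]
eef_rot: [-0.241, -3.132, -0.0]
ft_force: [0.1, 0.6, 0.7]
grip_width: 1.002
gripper_force: 0.0
```

Run:
```python
from h import *
st();s,c=wrist();cv2.imwrite("pics/w4.png",c["pixels"])
P=cloud(c).reshape(-1,3)
for x,y,a,b in [(.5215,-.225,.16,.176),(.5215,-.225,.07,.155),(.571,-.233,.118,.131),(.571,-.233,.093,.106),(.62,-.242,.118,.131),(.62,-.242,.093,.106)]:
    q=P[(np.hypot(P[:,0]-x,P[:,1]-y)<.02)&(P[:,2]>a)&(P[:,2]<b)]
    print(a,len(q),circ(q[:,:2]) if len(q)>5 else 0,np.median(q,0).round(4) if len(q) else 0)
```

```text
t 11.6 tcp [ 0.5203 -0.2251  0.263 ] yax [0.153 0.988 0.   ] zax [-0.  0. -1.] q [-0.41  0.14  0.3   1.73  0.   -0.25] F [0.1 0.6 0.7] w 1.002 gf 0.0
0.16 334 (array([ 0.5216, -0.2254]), np.float64(0.0058)) [ 0.5209 -0.2253  0.1697]
0.07 281 (array([ 0.5223, -0.2255]), np.float64(0.0078)) [ 0.5155 -0.2244  0.1216]
0.118 215 (array([ 0.5709, -0.2336]), np.float64(0.0059)) [ 0.5705 -0.2333  0.1247]
0.093 58 (array([ 0.5716, -0.2337]), np.float64(0.0078)) [ 0.565  -0.2322  0.0992]
0.118 0 0 0
0.093 174 (array([ 0.6201, -0.2417]), np.float64(0.0059)) [ 0.6192 -0.2416  0.0995]
```

View pics/w4.png

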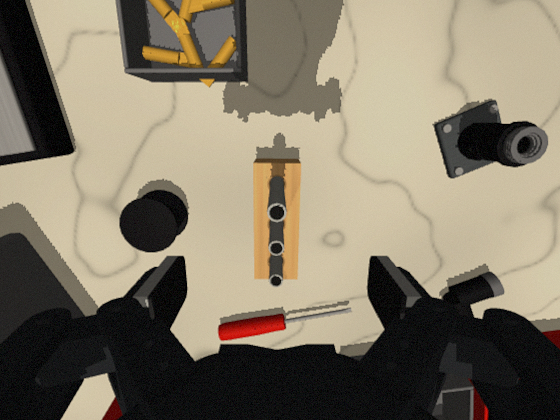

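The longest tube is at (277,212) and measures (0.522, -0.2255) with its top at 0.170. The two shorter tubes read 0.125 and 0.100. I'll descend and grasp.

Call:
jog_arm(
  plan=[
    {"travel": [0.012,-0.003,-0.15],"twist": 0},
    {"travel": [0.012,-0.003,-0.3],"twist": 0},
    {"travel": [0.012,-0.003,-0.45],"twist": 0},
    {"travel": [0.012,-0.003,-0.6],"twist": 0},
    {"travel": [0.012,-0.003,-0.75],"twist": 0},
    {"travel": [0.012,-0.003,-0.9],"twist": 0},
    {"travel": [0.012,-0.003,-0.97],"twist": 0},
    {"travel": [0.012,-0.003,-0.97],"twist": 0},
    {"travel": [0.012,-0.003,-0.97],"twist": 0},
  ],
)

```text
t: 12.4
tcp_pos: [0.522, -0.2259, 0.1181]
eef_rot: [-0.241, -3.132, -0.0]
ft_force: [0.1, -0.1, 0.1]
grip_width: 1.004
gripper_force: 0.0
```

Call:
jog_arm(
  plan=[
    {"travel": [0,0,0],"twist": 0},
    {"travel": [0,0,0],"twist": 0},
    {"travel": [0,0,0],"twist": 0},
    {"travel": [0,0,0],"twist": 0},
    {"travel": [0,0,0],"twist": 0},
    {"travel": [0,0,0],"twist": 0},
    {"travel": [0,0,0],"twist": 0},
    {"travel": [0,0,0],"twist": 0},
    {"travel": [0,0,0],"twist": 0},
    {"travel": [0,0,0],"twist": 0},
    {"travel": [0,0,0],"twist": 0},
    {"travel": [0,0,0],"twist": 0},
  ],
  gripper=0,
  force=90,
)

```text
t: 13.4
tcp_pos: [0.5221, -0.2263, 0.1181]
eef_rot: [0.242, 3.131, -0.0]
ft_force: [-0.4, 1.6, 5.4]
grip_width: 0.164
gripper_force: 87.8
```

```bash
python3 -c "
from h import *
st()"
```

```text
t 13.4 tcp [ 0.5221 -0.2263  0.1181] yax [ 0.154  0.988 -0.   ] zax [ 0.001 -0.    -1.   ] q [-0.41  0.12 -0.01  1.44  0.   -0.25] F [-0.4  1.6  5.4] w 0.164 gf 87.83173793926835
```

Call:
jog_arm(
  plan=[
    {"travel": [0,0,0.1],"twist": 0},
    {"travel": [0,0,0.25],"twist": 0},
    {"travel": [0,0,0.42],"twist": 0},
    {"travel": [0,0,0.6],"twist": 0},
    {"travel": [0,0,0.75],"twist": 0},
    {"travel": [0,0,0.87],"twist": 0},
    {"travel": [0,0,0.87],"twist": 0},
  ],
)

```text
t: 13.98
tcp_pos: [0.5226, -0.2268, 0.2517]
eef_rot: [0.242, 3.128, -0.003]
ft_force: [0.5, -0.2, 0.3]
grip_width: 0.163
gripper_force: 87.8
```

Call:
jog_arm(
  plan=[
    {"travel": [-0.01,0.2,0],"twist": 0},
    {"travel": [-0.02,0.42,0],"twist": 0},
    {"travel": [-0.03,0.64,0],"twist": 0},
    {"travel": [-0.034,0.85,0],"twist": 0},
  ],
)

```text
t: 14.32
tcp_pos: [0.5162, -0.0976, 0.2468]
eef_rot: [-0.244, -3.131, -0.0]
ft_force: [-0.1, 1.3, -0.9]
grip_width: 0.166
gripper_force: 87.9
```

Call:
jog_arm(
  plan=[
    {"travel": [-0.01,0.2,0],"twist": 0},
    {"travel": [-0.02,0.42,0],"twist": 0},
    {"travel": [-0.03,0.62,0],"twist": 0},
    {"travel": [-0.034,0.78,0],"twist": 0},
    {"travel": [-0.034,0.85,0],"twist": 0},
    {"travel": [-0.034,0.85,0],"twist": 0},
    {"travel": [-0.034,0.85,0],"twist": 0},
    {"travel": [-0.034,0.85,0],"twist": 0},
  ],
)

```text
t: 14.98
tcp_pos: [0.5117, 0.0278, 0.2476]
eef_rot: [-0.243, -3.132, 0.001]
ft_force: [0.1, 0.2, -1.2]
grip_width: 0.166
gripper_force: 87.9
```

Run:
```python
from h import *
st();s,c=wrist();cv2.imwrite("pics/w5.png",c["pixels"])
P=cloud(c).reshape(-1,3)
q=P[(np.hypot(P[:,0]-.512,P[:,1]-.0284)<.035)&(P[:,2]>.095)&(P[:,2]<.105)];print("mouth",len(q),circ(q[:,:2]))
def tube(P):
    for a in np.arange(.14,.21,.02):
        q=P[(np.hypot(P[:,0]-s["tcp_pos"][0],P[:,1]-s["tcp_pos"][1])<.016)&(P[:,2]>a)&(P[:,2]<a+.02)]
        if len(q)>8: print(round(a,2),len(q),circ(q[:,:2]),np.median(q,0).round(4),q[:,2].min().round(4))
tube(P)
print("scene");tube(cloud(r.capture("scene")).reshape(-1,3))
```

```text
t 14.98 tcp [0.5117 0.0278 0.2476] yax [ 0.154  0.988 -0.001] zax [-0.001 -0.    -1.   ] q [ 0.05  0.    0.12  1.69 -0.    0.21] F [ 0.1  0.2 -1.2] w 0.166 gf 87.92751508692163
mouth 583 (array([0.5119, 0.0284]), np.float64(0.0147))
0.14 100 (array([0.5118, 0.0282]), np.float64(0.0077)) [0.505  0.0296 0.151 ] 0.14
0.16 138 (array([0.5118, 0.0282]), np.float64(0.0077)) [0.5053 0.0296 0.1698] 0.1601
0.18 181 (array([0.5118, 0.0282]), np.float64(0.0078)) [0.505  0.0295 0.1903] 0.1801
0.2 237 (array([0.5118, 0.0282]), np.float64(0.0077)) [0.5051 0.0295 0.2104] 0.2
scene
0.14 36 (array([0.5143, 0.0245]), np.float64(0.006)) [0.5185 0.0235 0.1504] 0.1401
0.16 38 (array([0.5157, 0.0243]), np.float64(0.0051)) [0.5179 0.0237 0.17  ] 0.1602
0.18 39 (array([0.5158, 0.0244]), np.float64(0.0052)) [0.5183 0.0227 0.1896] 0.1803
0.2 43 (array([0.5142, 0.0237]), np.float64(0.0063)) [0.5182 0.023  0.2103] 0.2
```

View pics/w5.png

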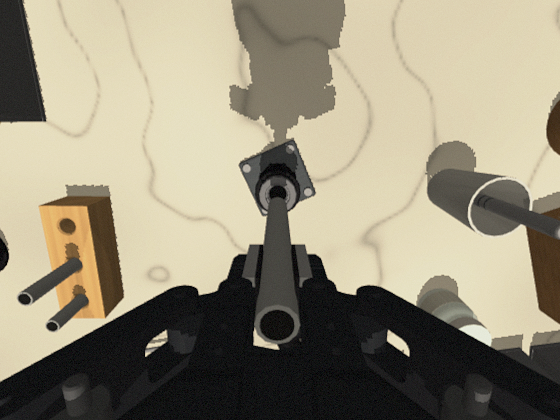

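The tube is vertical and within 0.3 mm of the mouth centre at (278,185). I'll lower it to just above the seal, in two stages.

Call:
jog_arm(
  plan=[
    {"travel": [0,0.002,-0.08],"twist": 0},
    {"travel": [0,0.002,-0.16],"twist": 0},
    {"travel": [0,0.002,-0.22],"twist": 0},
    {"travel": [0,0.002,-0.26],"twist": 0},
    {"travel": [0,0.002,-0.29],"twist": 0},
    {"travel": [0,0.002,-0.32],"twist": 0},
    {"travel": [0,0.002,-0.35],"twist": 0},
    {"travel": [0,0.002,-0.37],"twist": 0},
    {"travel": [0,0.002,-0.37],"twist": 0},
    {"travel": [0,0.002,-0.37],"twist": 0},
  ],
)

```text
t: 15.92
tcp_pos: [0.5117, 0.0289, 0.1926]
eef_rot: [0.242, 3.132, -0.0]
ft_force: [0.4, -0.5, -1.1]
grip_width: 0.167
gripper_force: 87.8
```

No lateral force, so the foot is inside the bore at about 0.084. Now I'll push through the seal.

Call:
jog_arm(
  plan=[
    {"travel": [0,0,-0.02],"twist": 0},
    {"travel": [0,0,-0.04],"twist": 0},
    {"travel": [0,0,-0.06],"twist": 0},
    {"travel": [0,0,-0.08],"twist": 0},
    {"travel": [0,0,-0.1],"twist": 0},
    {"travel": [0,0,-0.12],"twist": 0},
    {"travel": [0,0,-0.14],"twist": 0},
    {"travel": [0,0,-0.16],"twist": 0},
    {"travel": [0,0,-0.16],"twist": 0},
  ],
)

```text
t: 16.67
tcp_pos: [0.5121, 0.0289, 0.1693]
eef_rot: [0.242, 3.13, -0.0]
ft_force: [0.4, -0.9, 4.6]
grip_width: 0.165
gripper_force: 88.8
```

Call:
jog_arm(
  plan=[
    {"travel": [0,0,-0.015],"twist": 0},
    {"travel": [0,0,-0.03],"twist": 0},
    {"travel": [0,0,-0.045],"twist": 0},
    {"travel": [0,0,-0.06],"twist": 0},
    {"travel": [0,0,-0.07],"twist": 0},
    {"travel": [0,0,-0.07],"twist": 0},
    {"travel": [0,0,-0.07],"twist": 0},
  ],
)

```text
t: 17.25
tcp_pos: [0.5122, 0.0289, 0.1591]
eef_rot: [0.242, 3.13, -0.0]
ft_force: [-0.3, -1.3, 6.9]
grip_width: 0.166
gripper_force: 89.1
```

Call:
jog_arm(
  plan=[
    {"travel": [0,0,-0.006],"twist": 0},
    {"travel": [0,0,-0.012],"twist": 0},
    {"travel": [0,0,-0.016],"twist": 0},
    {"travel": [0,0,-0.016],"twist": 0},
  ],
)

```text
t: 17.58
tcp_pos: [0.5126, 0.0289, 0.158]
eef_rot: [0.242, 3.128, 0.0]
ft_force: [-2.7, -2.4, 15.2]
grip_width: 0.161
gripper_force: 90.1
```

Call:
jog_arm(
  plan=[
    {"travel": [0,0,-0.006],"twist": 0},
    {"travel": [0,0,-0.012],"twist": 0},
    {"travel": [0,0,-0.012],"twist": 0},
    {"travel": [0,0,-0.012],"twist": 0},
  ],
)

```text
t: 17.92
tcp_pos: [0.513, 0.0289, 0.1579]
eef_rot: [0.242, 3.126, 0.001]
ft_force: [-3.5, -1.9, 26.0]
grip_width: 0.164
gripper_force: 91.3
```

Run:
```python
from h import *
st();s,c=wrist();P=cloud(c).reshape(-1,3)
q=P[(np.hypot(P[:,0]-.512,P[:,1]-.0284)<.014)&(P[:,2]>.195)&(P[:,2]<.225)];print(len(q),np.percentile(q[:,2],[50,80,95,99]).round(4))
```

```text
t 17.92 tcp [0.513  0.0289 0.1579] yax [0.154 0.988 0.001] zax [ 0.006 -0.    -1.   ] q [ 0.06 -0.02 -0.08  1.51 -0.    0.21] F [-3.5 -1.9 26. ] w 0.164 gf 91.32032233247571
2939 [0.2087 0.2099 0.2124 0.2227]
```

The tube is bottomed: the TCP stalled at 0.158 under 26 N and its top is at about 0.210, as expected. I'll ease off, release and retreat.

Call:
jog_arm(
  plan=[
    {"travel": [0,0,0.02],"twist": 0},
    {"travel": [0,0,0.02],"twist": 0},
    {"travel": [0,0,0.02],"twist": 0},
    {"travel": [0,0,0.02],"twist": 0},
    {"travel": [0,0,0.02],"twist": 0},
    {"travel": [0,0,0.02],"twist": 0},
    {"travel": [0,0,0.02],"twist": 0},
    {"travel": [0,0,0.02],"twist": 0},
    {"travel": [0,0,0.02],"twist": 0},
    {"travel": [0,0,0.02],"twist": 0},
  ],
  gripper=1,
)

```text
t: 18.8
tcp_pos: [0.5117, 0.029, 0.1568]
eef_rot: [-0.242, -3.132, 0.0]
ft_force: [0.4, 0.3, -0.5]
grip_width: 1.0
gripper_force: 0.0
```

Call:
jog_arm(
  plan=[
    {"travel": [0,0,0.1],"twist": 0},
    {"travel": [0,0,0.3],"twist": 0},
    {"travel": [0,0,0.5],"twist": 0},
    {"travel": [0,0,0.7],"twist": 0},
    {"travel": [0,0,0.8],"twist": 0},
    {"travel": [0,0,0.8],"twist": 0},
    {"travel": [0,0,0.8],"twist": 0},
  ],
)

```text
t: 19.38
tcp_pos: [0.5121, 0.029, 0.2774]
eef_rot: [0.242, 3.131, 0.0]
ft_force: [0.3, -0.7, -0.1]
grip_width: 1.0
gripper_force: 0.0
```

Run:
```python
from h import *
st();s,c=wrist();P=cloud(c).reshape(-1,3)
q=P[(np.hypot(P[:,0]-.512,P[:,1]-.0284)<.012)&(P[:,2]>.195)&(P[:,2]<.225)];print(len(q),np.percentile(q[:,2],[50,80,95,99]).round(4),circ(q[:,:2]))
c=r.capture("scene");cv2.imwrite("pics/end.png",c["pixels"])
```

```text
t 19.38 tcp [0.5121 0.029  0.2774] yax [0.154 0.988 0.   ] zax [ 0.001  0.    -1.   ] q [0.06 0.02 0.2  1.75 0.   0.21] F [ 0.3 -0.7 -0.1] w 1.0 gf 0.0
445 [0.2094 0.2102 0.2107 0.2112] (array([0.5116, 0.029 ]), np.float64(0.0059))
```

View pics/end.png

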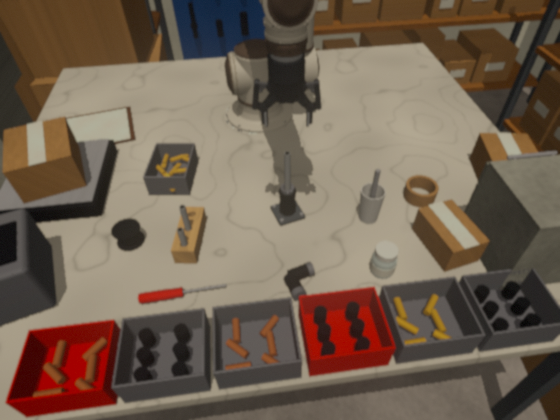

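The tube stands in the coupling at (288,175) with its top at 0.210. The gauge is in the cup at (372,190), two tubes remain in the rack, and everything else is where it was.

```bash
python3 -c "
from cell import r
print(r.sign_off())"
```

```text
the job is handed in; nothing more can be done
None
```

The gauge stands nose-down in the cup and the longest tube is bottomed in the coupling and released, with the two shorter tubes still in the rack and nothing else moved; I handed the job in at about 19.4 s.

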